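# Empty the spent-pack tray into the bayonet-lidded battery drum

### The arm

A 6-joint arm with a two-finger parallel gripper is mounted at the origin on the work surface. World frame = base frame: x ahead of the robot, y to its left, z up, the work surface at z = 0. Lengths are in m, angles in rad, forces in N, time in s.
With the tool pointing down it reaches from about 0.375 to 0.925 m from the base axis. Payload 5.7 kg.
Tool frame: the origin (TCP) lies on the centre line of the jaws, within the pads' length; the fingertips stand env.tips_ahead ahead of it and the grasp point (between the pads) lies 8 mm behind it (env.tips_ahead is the distance from the TCP to the fingertips, in m); z points along the fingers, y is the line along which they close (so a half turn about z gives the same grasp; the last joint's range is limited). The gripper opens to 85 mm and grips with 20 to 120 N. Pads are 22 mm wide; open, the fingers measure 114 mm over their backs; the gripper's body (76 mm by 85 mm) begins 54 mm behind the grasp point. The pads swing forward as they close: fully open they stand 13 mm farther back than shut.
Start: joints at [-1.442, 0.359, 1.51, -0, 1.272, -0.115], TCP at [0.145, -0.582, 0.242] pointing down, gripper open.
Joint ranges: [-2.97, 2.97], [-1.01, 2.36], [0.21, 2.38], [-0.96, 4.11], [0.2, 2.71], [-2.98, 2.98]. Speed limits (rad/s): [2.39, 2.39, 3.14, 3.14, 3.14, 3.14].

### API

Orientations are given as a unit quaternion [w, x, y, z].
In Python, from rig import monitor, optics, workorder, env gives the robot as it stands.
- The arm moves only by the tool step_arm, never from a script. Its argument "moves" is a list of rows, each a list of 3 entries, a list of its own where there are three numbers: the turn, a rotation vector about the tool's x, y, z scaled (see below), then the shift along the tool's x, y, z scaled (see below), then the closure, from -1 (fully open) to 1 (shut). In form: [[[wx, wy, wz], [dx, dy, dz], gripper], ...]. A call has 1 to 10 rows; each row is the pose to reach, as a shift and turn from the pose commanded when the call began, along the tool's axes at that moment; what a row does not reach only later rows make up. The controller multiplies each number of a shift by 100 mm and each number of a turn by 1.5 rad. A row lasts 1/10 s, in which the tool goes at most 50 mm and 8.59 degrees, less where a joint would pass 70% of its speed; a pose out of reach is approached as far as the arm can. A call with a number of a shift or a turn outside -1 to 1 is refused whole. A call with a gripper value outside its range is refused whole. The fingers move at their own pace and stop on an object; "newtons" is the grip in N (left out, the last holds). Time passes only in rows, so rows that repeat a pose let the fingers close. It gives the time, the measured TCP pose, the force, the opening and the grip force at its end, in the units of the state.
- monitor.observe(): the state, without advancing time (a new reading comes with each control period).
- optics.camera(name): name is "side" or "top"; returns a dict with "img" (400x640x3 uint8, red, green, blue), "fov_y" (degrees; the focal length in pixels is half the picture's height over the tangent of half this angle, whatever the lens; pixels are square), "cx", "cy" (the principal point, pixels), "origin" and "rotation" of the camera in the world. Camera axes: x right, y down, z forward; pixel columns grow to the right and rows downward; lengths in m; the calibration is good to about 2 mm. A picture is of the moment at which its call begins. There is no depth.
- workorder.sign_off(): hands the job in; it is judged then, once.
The state is a dict: "time": time; "q": joint angles; "joint_vel": joint speeds; "joint_torque": joint torques, N m; "eef_pos": TCP position; "eef_rot": TCP orientation; "wrist_force": force on the tool from outside, world axes, zero at the start; "torque": the same for the moment, N m; "finger_gap": finger opening in m; "gripper_force": force on a finger pad.
Only numpy, scipy, OpenCV 4.12 (cv2) and the standard library are available. Lean on these libraries where they do the work, as an engineer would, in place of code of your own. Each camera call takes 0.05 s, during which the arm holds its last target. There are 200 camera calls.

### The job

Open the spent-battery drum: turn its lid anticlockwise by the bar, without wrenching it, until you feel its lugs come to the stop at the slots, then lift it free, lay it flat on the bench with the bar up and let go. Next draw the tray of spent packs out from under the instrument shelf until its handle is well clear of the shelf and let go of it; then take it again by the handle, lift it to the drum and tip it so that all three packs slide in. Finish with the empty tray set down flat and upright on the bench beside the drum, without dropping lid or tray, and leave the other things on the bench where they are.

Things in the scene. Friction and masses are not known exactly. Their poses are not given: they have to be found in the camera images.
- drum: Green spent-battery drum, clamped to the bench, immovable: outer diameter 160, 150 high, inside 152 wide, its inner floor 30 above the bench. Origin: centre of its foot; z up. Clamp feet 12 high stick out 20 along its x axis, both sides. Its slotted black collar is set at a different turn every time: where the slots are cannot be told from the drum's axes.
- drum_mouth (a point): Centre of the mouth, level with the collar's top, 150 above the bench. The mouth is 126 wide between the flange segments of the collar (8 thick); two slots, about 34 wide and half a turn apart, cut the flange; they are hidden while the lid is on.
- lid: Yellow bayonet lid, about 250 g: disc 160 across, 10 thick, on a black spigot 121 across reaching 18 below the disc. Origin: on the axis at the spigot's underside; z up. On the drum the origin is 132 above the bench (disc lying on the collar); laid on the bench it stands on the spigot, origin at bench height. Turns with its own weight's friction only (under 0.3 N m) till the stop.
- lid_lug (a point): Outer end of one of the two orange lugs at the spigot's bottom, 71 from the axis along the lid's +x (other lug: -x); lugs 24 wide, 8 high, 2 mm of play under the flange. Locked at the start: turn the lid anticlockwise seen from above by an unknown 0.4 to 1.6 rad till the lugs meet a hard stop at the slots; the other way there is a stop too.
- lid_grip (a point): Grip point on the lid's axis, 44 above its origin. The bar: along the lid's x axis, 96 long, 14 wide, from 28 to 58 above the origin (30 above the disc). At the stop the lugs stand in the slots, 0.06 rad past their middle, 0.12 rad of room in all: back off 0.03 to 0.06 rad, then lift straight up. Over 90 N between lid and drum is wrenching.
- shelf_edge (a point): Middle of the front edge of the grey instrument shelf at the robot's left (immovable; 340 wide, 260 deep, top 105 and underside 93 above the bench, a panel at each end; a multimeter on it, 60 back from the edge, reaches 196 high). The point is at the board's top. +x: in under the shelf; -x: out of its open front (about world -y). The tray's handle is under it.
- tray: Black scoop tray, 160 g, 94 wide, floor 160 long and 4 thick. Origin: centre of the floor's underside; +x to the open spout end (x = +80, no wall); handle at the other end. Walls 5 thick; rear wall and the sides' rear part (to x = +10) 30 high, then the sides slope down to about 18 at the spout. Inside 84 wide. At the start the handle and about 5 to 20 of the floor are under the shelf.
- tray_pinch (a point): Middle of the tray's left side wall near the spout: tray x = +60, y = +44.5 (the other side wall is at -44.5), 13 above the underside. The wall is 5 thick and about 20 high here and the floor inside is free of packs (from x = +44), so that it can be pinched from above across the wall, one finger inside, to draw the tray.
- tray_handle (a point): Middle of the tray's orange handle, 106 behind the tray's origin and 22 above its underside. The handle is an upright fin along the tray's x axis, 48 long (x = -127 to -79), 14 thick, from 2 to 34 above the underside of the tray.
- tray_spout (a point): Middle of the open spout end of the tray's floor, on its upper face, 80 ahead of the tray's origin, 4 above its underside.
- pack0: Blue spent two-cell battery pack, 66 long (its y axis), 34 wide (x), 18 high, 90 g, lying across the tray at the start. Origin: centre of its underside. It slides on the tray when the floor is tipped beyond its friction angle, 25 to 34 degrees.
- pack1: Turquoise spent two-cell battery pack, 66 long (its y axis), 34 wide (x), 18 high, 90 g, lying across the tray at the start. Origin: centre of its underside. It slides on the tray when the floor is tipped beyond its friction angle, 25 to 34 degrees.
- pack2: Purple spent two-cell battery pack, 66 long (its y axis), 34 wide (x), 18 high, 90 g, lying across the tray at the start. Origin: centre of its underside. It slides on the tray when the floor is tipped beyond its friction angle, 25 to 34 degrees.
- breadboard: Bystander: white solderless breadboard on a green plate, 130 x 180 x 15, loose. Origin: centre of its underside.
- ctrl_board: Bystander: blue-green controller board, 54 x 102 x 17, loose. Origin: centre of its underside.
- pipette: Bystander: white hand pipette lying down, about 280 long along its x axis, 28 thick, loose. Origin: under the middle.
- ipa_bottle: Bystander: white bottle with a red cap, diameter 60, 130 high, loose. Origin: centre of its underside.
- solder_reel: Bystander: upright reel of solder, diameter 60, 48 high, loose. Origin: centre of its underside.
- tip_rack: Bystander: blue rack of pipette tips, 85 x 120 x 51, loose. Origin: centre of its underside.
- screwdriver: Bystander: screwdriver lying down, 170 long along its x axis, loose. Origin: under its middle.
Mind the look-alikes: they are no part of the job. Of the things shaped like the lid, the yellow one is meant.

How it is judged:
On the way, in this order (a step that is already met when the one before it is completed fails the run):
1. the lid has been turned open and lifted clear of the drum (height (world z) of lid above 0.165 m and contact force between lid and drum below 0.1 N), for 0.1 s.
2. the lid lies flat on the bench, bar up, beside the drum, and is let go (height (world z) of lid below 0.006 m and angle between lid's own z axis and vertical below 0.08 rad and horizontal distance between lid and drum above 0.15 m and contact force between the fingers and lid below 0.2 N), for 0.2 s.
3. the tray has been drawn out with its packs until the middle of its handle is 45 mm or more clear of the shelf's front edge, stands flat on the bench and is let go (height (world z) of tray below 0.006 m and angle between tray's own z axis and vertical below 0.06 rad and contact force between the fingers and tray below 0.2 N and x of tray_handle in the frame of shelf_edge below -0.045 m and distance between each of pack0, pack1, pack2 and tray below 0.1 m), for 0.2 s.
4. the tray is held by its handle and lifted above the drum's rim height (height (world z) of tray above 0.12 m and distance between the grasp point and tray_handle below 0.045 m), for 0.1 s.
5. all three packs are in the drum while the tray is still tipped (horizontal distance between each of pack0, pack1, pack2 and drum_mouth below 0.08 m and height (world z) of each of pack0, pack1, pack2 below 0.125 m and angle between tray's own z axis and vertical above 0.2 rad), for 0.1 s.
At the end, for the whole second after the job is handed in: All three packs lie at rest inside the drum (below its rim); the lid lies flat on the bench beside the drum, bar up (within 6 mm of bench height and 0.08 rad); the empty tray stands flat and upright on the bench beside the drum (within 6 mm and 0.06 rad), at rest and let go (horizontal distance between each of pack0, pack1, pack2 and drum_mouth below 0.08 m and height (world z) of each of pack0, pack1, pack2 below 0.125 m and height (world z) of each of lid, tray below 0.006 m and angle between lid's own z axis and vertical below 0.08 rad and angle between tray's own z axis and vertical below 0.06 rad and horizontal distance between lid and drum above 0.15 m and horizontal distance between tray and drum above 0.12 m and linear speed of each of tray, lid below 0.02 m/s and linear speed of each of pack0, pack1, pack2 below 0.03 m/s and contact force between the fingers and tray below 0.2 N); the robot touches nothing.
It fails at once if the lid is wrenched: more than 90 N between lid and drum (contact force between lid and drum above 90 N).
It fails at once if the lid or the tray is dropped or flung (faster than 1.4 m/s) (linear speed of any of lid, tray above 1.4 m/s).
It fails at once if another thing on the bench is pushed away (more than 30 mm) or knocked over (distance of any of breadboard, ctrl_board, pipette, ipa_bottle, solder_reel, tip_rack, screwdriver from where it was at the start of the episode above 0.03 m or angle between any of ipa_bottle, solder_reel, tip_rack's own z axis and vertical above 0.5 rad).
It also fails if it takes over 72 s, if anything falls off the work surface, if the arm or the gripper's body presses on something with over 40 N, if the wrist force passes 120 N, or if a joint passes its speed limit or range.

## Working session

There is one attempt and no reset: what is moved stays moved. The work goes in short steps, Python scripts to look and compute and a tool call to move; the robot and the scene stay as the last step left them, time stands still between calls to the robot, and variables do not carry over. Pictures are saved under pics/ and viewed, at most 10 in all, crops included, and the job is handed in when it is done.

Besides the shell and the picture viewer there is one more tool, called after ">>>" by a JSON object that holds its "fn" and its "kwargs", one argument or row to a line. step_arm: Moves the arm, as the interface text tells. Shifts and turns lie within -1 to 1; 1 stands for 100 mm of shift or 1.5 rad of turn. Its arguments: {"type":"object","properties":{"moves":{"type":"array","items":{"type":"array"}},"newtons":{"type":"number"}},"required":["moves"]}

```bash
ls; mkdir -p pics; cat > h.py <<'E'
import numpy as np, cv2
from scipy.spatial.transform import Rotation as R
from rig import monitor, optics, workorder, env
def cam(n):
    c=optics.camera(n); c['f']=c['img'].shape[0]/2/np.tan(np.radians(c['fov_y'])/2)
    Rm=np.array(c['rotation'],float); c['R']=Rm if Rm.shape==(3,3) else R.from_quat(np.roll(Rm,-1)).as_matrix()
    c['o']=np.array(c['origin']); return c
def ray(c,u,v): return c['R']@np.array([(u-c['cx'])/c['f'],(v-c['cy'])/c['f'],1])
def atz(c,u,v,z):
    d=ray(c,u,v); return c['o']+d*(z-c['o'][2])/d[2]
def proj(c,p):
    q=c['R'].T@(np.array(p)-c['o']); return c['f']*q[:2]/q[2]+[c['cx'],c['cy']]
def tri(c1,p1,c2,p2):
    a,b=ray(c1,*p1),ray(c2,*p2); s=np.linalg.lstsq(np.c_[a,-b],c2['o']-c1['o'],rcond=None)[0]
    x,y=c1['o']+a*s[0],c2['o']+b*s[1]; return (x+y)/2,np.linalg.norm(x-y)
def pose():
    s=monitor.observe(); return np.array(s['eef_pos']),R.from_quat(np.roll(s['eef_rot'],-1)),s
def save(n,img,k=1): cv2.imwrite('pics/'+n,cv2.resize(img[...,::-1],None,fx=k,fy=k,interpolation=cv2.INTER_CUBIC))
E
python3 - <<'E'
from h import *
import pickle
for n in('top','side'):
    c=cam(n); save(n+'0.png',c['img'],1.25); pickle.dump(c,open(n+'0.pkl','wb')); print(n,c['f'],c['cx'],c['cy'],c['o'],c['R'].round(4).tolist())
p,r,s=pose(); print(p,r.as_matrix().round(3).tolist(),env.tips_ahead,s)
E
```

```text
pics
top 440.123246448955 314.9983329772916 203.13376657364796 [ 0.1688575  -0.1004642   1.71430706] [[-0.0709, -0.9751, 0.2102], [-0.9975, 0.0682, -0.0202], [0.0054, -0.2111, -0.9774]]
side 402.97595409160135 314.26924832519853 197.07865975960826 [0.23277121 0.66834266 1.09698614] [[-0.9473, -0.242, 0.21], [-0.3204, 0.7128, -0.6239], [0.0014, -0.6583, -0.7527]]
[ 0.14472746 -0.58164468  0.24152957] [[0.97, 0.241, -0.0], [0.241, -0.97, 0.002], [0.0, -0.002, -1.0]] 0.011 {'time': 0.1, 'q': array([-1.44211905e+00,  3.59429419e-01,  1.51135098e+00, -2.06943377e-05,
        1.27252910e+00, -1.15087713e-01]), 'joint_vel': array([ 0.00044626, -0.00280171, -0.002962  , -0.00140387, -0.00098622,
        0.00096386]), 'joint_torque': array([-1.13250699e-03, -5.28652596e+01, -2.79350674e+01, -4.09966115e-04,
        5.06995872e-03,  2.11338778e-05]), 'eef_pos': array([ 0.14472746, -0.58164468,  0.24152957]), 'eef_rot': array([-8.58336490e-04,  9.92580783e-01,  1.21583932e-01, -1.57202239e-05]), 'wrist_force': array([ 0.40146928, -0.6849888 , -0.11701989]), 'torque': array([-0.01152261, -0.03886583,  0.04834551]), 'gripper_force': 0.0, 'finger_gap': 0.08540945888169392}
```

View pics/top0.png

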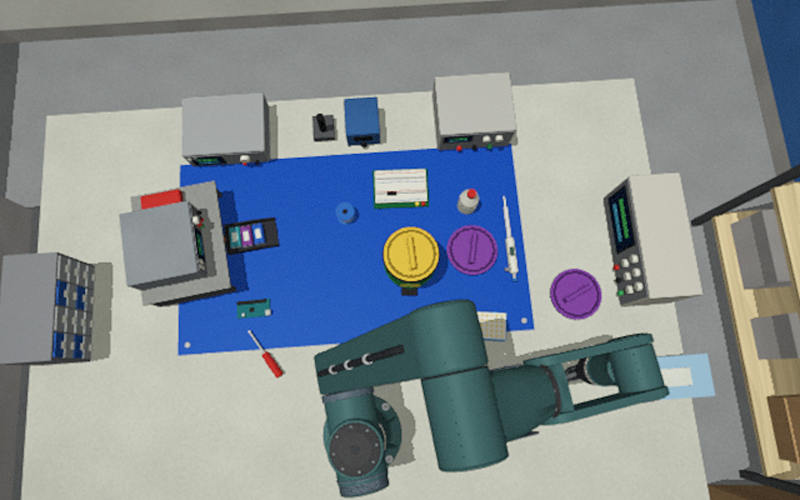

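View pics/side0.png

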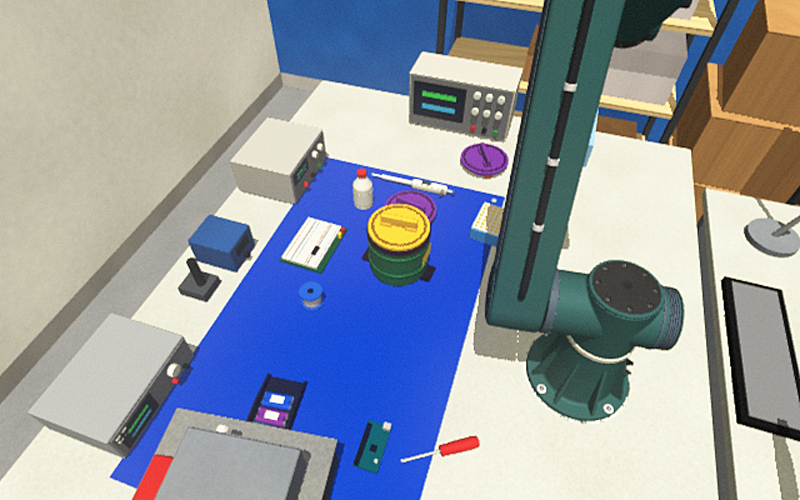

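The lid candidates in the top picture are yellow (411,254), purple (471,249) and purple (576,293). The yellow one is on the green drum and fits the text. The tray is at (252,236), half under the shelf, with its spout to the right (−y). Next come enlarged crops for measuring.

```bash
python3 - <<'E'
from h import *
import pickle
t=pickle.load(open('top0.pkl','rb'));s=pickle.load(open('side0.pkl','rb'))
def crop(c,u,v,w,h,k): return cv2.resize(c['img'][v:v+h,u:u+w],(w*k,h*k),interpolation=cv2.INTER_CUBIC)
a=np.vstack([np.hstack([crop(t,290,170,80,60,5),crop(t,160,160,80,60,5)]),np.hstack([crop(s,280,155,80,60,5),crop(s,185,290,80,60,5)])])
save('crops.png',a)
for n,c in(('t',t),('s',s)):
    hsv=cv2.cvtColor(c['img'],cv2.COLOR_RGB2HSV)
    m=cv2.inRange(hsv,(22,120,90),(34,255,255))
    nn,l,st,ce=cv2.connectedComponentsWithStats(m); i=1+st[1:,4].argmax(); print(n,ce[i],st[i])
    cs=max(cv2.findContours((l==i).astype('u1'),0,1)[0],key=len); e=cv2.fitEllipse(cv2.convexHull(cs)); print(e)
    c['e']=e[0]
p,d=tri(t,t['e'],s,s['e']);print('lid disc',p,d)
print(atz(t,*t['e'],.16),atz(s,*s['e'],.16))
E
```

```text
t [328.41567065 203.10159363] [ 307  182   44   43 1506]
((328.41473388671875, 203.11122131347656), (42.80170822143555, 44.366817474365234), 89.42140197753906)
s [318.6396648 180.7849162] [299 167  40  29 716]
((318.688720703125, 180.29273986816406), (28.751853942871094, 39.691829681396484), 92.36636352539062)
lid disc [ 0.50185366 -0.18089062  0.15949623] 0.0036955621947854585
[ 0.49986432 -0.1810056   0.16      ] [ 0.50361867 -0.18061382  0.16      ]
```

View pics/crops.png

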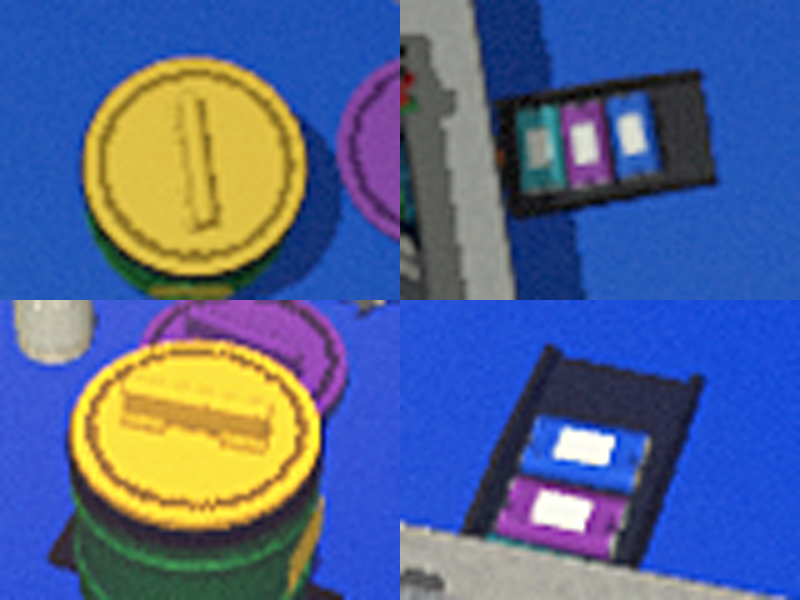

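The crops show, clockwise from top left: the yellow lid with its bar from about (190,95) to (204,228); the tray with spout corners (703,72) and (715,182); the tray from the side with spout corners (552,347) and (703,378); and the yellow lid from the side. The yellow lid on the green drum is confirmed.

```bash
python3 - <<'E'
from h import *
import pickle
t=pickle.load(open('top0.pkl','rb'));s=pickle.load(open('side0.pkl','rb'))
T=lambda x,y,a=160,b=160,X=400,Y=0:(a+(x-X)/5-.4,b+(y-Y)/5-.4)
L=lambda x,y:T(x,y,290,170,0,0)
SL=lambda x,y:T(x,y,280,155,0,300)
ST=lambda x,y:T(x,y,185,290,400,300)
print('bar top view',atz(t,*L(190,94),.19),atz(t,*L(205,229),.19))
print('bar side view',atz(s,*SL(125,383),.19),atz(s,*SL(272,410),.19), atz(s,*SL(122,420),.16),atz(s,*SL(268,450),.16))
A,d1=tri(t,T(703,72),s,ST(552,347));B,d2=tri(t,T(715,182),s,ST(703,378));print('spout',A,d1,B,d2)
for q in((703,72),(715,182)):print('t18',atz(t,*T(*q),.018))
for q in((552,347),(703,378)):print('s18',atz(s,*ST(*q),.018))
print('rear',atz(t,*T(497,102),.03),atz(t,*T(513,215),.03))
print('edge',atz(t,*T(472,0),.105),atz(t,*T(515,300),.105),'side',atz(s,*ST(400,525),.105),atz(s,*ST(798,600),.105))
for n,(x,y) in dict(pipt=(505,195),pipb=(516,280),bot=(468,202),purp=(471,249),reel=(346,213),bbl=(374,205),bbr=(428,208),ctl=(238,318),ctr=(270,300),drv1=(250,332),drv2=(280,375)).items(): print(n,atz(t,x/1.25,y/1.25,.015).round(3))
E
```

```text
bar top view [ 0.54724497 -0.18070272  0.19      ] [ 0.44878044 -0.183708    0.19      ]
bar side view [ 0.54966034 -0.17678816  0.19      ] [ 0.45457259 -0.18397457  0.19      ] [ 0.55072929 -0.17254159  0.16      ] [ 0.45407658 -0.17752897  0.16      ]
spout [0.68362422 0.23623467 0.00780646] 0.0032307748073523725 [0.59015117 0.22781753 0.01309001] 0.0019581160680728696
t18 [0.67890101 0.23383422 0.018     ]
t18 [0.58793896 0.22669057 0.018     ]
s18 [0.68110544 0.24036674 0.018     ]
s18 [0.58954824 0.22983933 0.018     ]
rear [0.66193933 0.3943917  0.03      ] [0.56945307 0.38247282 0.03      ]
edge [0.72201582 0.39087977 0.105     ] [0.48693757 0.35997192 0.105     ] side [0.67120003 0.38671837 0.105     ] [0.46644527 0.35713811 0.105     ]
pipt [ 0.704 -0.509  0.015]
pipb [ 0.424 -0.512  0.015]
bot [ 0.689 -0.387  0.015]
purp [ 0.533 -0.381  0.015]
reel [0.679 0.008 0.015]
bbl [ 0.7   -0.084  0.015]
bbr [ 0.678 -0.256  0.015]
ctl [0.366 0.357 0.015]
ctr [0.415 0.257 0.015]
drv1 [0.321 0.321 0.015]
drv2 [0.186 0.233 0.015]
```

>>> {"fn": "step_arm", "kwargs": {
  "moves": [
    [[0, 0, 0], [0.45, -0.3, 0], -1],
    [[0, 0, 0], [0.9, -0.6, 0], -1],
    [[0, 0, 0], [0.9, -0.6, 0], -1]
  ],
  "newtons": 60
}}

```text
time: 0.4
eef_pos: [0.2199, -0.4976, 0.2415]
eef_rot: [-0.002, 0.992, 0.123, 0.001]
wrist_force: [-0.2, 0.4, 0.5]
finger_gap: 0.0855
gripper_force: 0.0
```

>>> {"fn": "step_arm", "kwargs": {
  "moves": [
    [[0, 0, 0], [0.45, -0.3, 0], -1],
    [[0, 0, 0], [0.9, -0.6, 0], -1],
    [[0, 0, 0], [0.9, -0.6, 0], -1]
  ]
}}

```text
time: 0.7
eef_pos: [0.2925, -0.4184, 0.2419]
eef_rot: [-0.001, 0.992, 0.123, 0.0]
wrist_force: [-0.2, 0.3, -0.1]
finger_gap: 0.0858
gripper_force: 0.0
```

>>> {"fn": "step_arm", "kwargs": {
  "moves": [
    [[0, 0, 0], [0.45, -0.3, 0], -1],
    [[0, 0, 0], [0.9, -0.6, 0], -1],
    [[0, 0, 0], [0.9, -0.6, 0], -1]
  ]
}}

```text
time: 1.0
eef_pos: [0.3654, -0.3394, 0.2421]
eef_rot: [-0.001, 0.992, 0.123, 0.0]
wrist_force: [-0.7, 0.1, -0.8]
finger_gap: 0.085
gripper_force: 0.0
```

>>> {"fn": "step_arm", "kwargs": {
  "moves": [
    [[0, 0, 0], [0.45, -0.3, 0], -1],
    [[0, 0, 0], [0.9, -0.6, 0], -1],
    [[0, 0, 0], [0.9, -0.6, 0], -1]
  ]
}}

```text
time: 1.3
eef_pos: [0.4385, -0.2601, 0.2422]
eef_rot: [-0.0, 0.992, 0.123, 0.001]
wrist_force: [-0.3, -0.2, 0.2]
finger_gap: 0.0855
gripper_force: 0.0
```

>>> {"fn": "step_arm", "kwargs": {
  "moves": [
    [[0, 0, 0.06], [0.4, -0.3, 0], -1],
    [[0, 0, 0.127], [0.8, -0.6, 0], -1],
    [[0, 0, 0.127], [0.8, -0.6, 0], -1],
    [[0, 0, 0.127], [0.8, -0.6, 0], -1]
  ]
}}

```text
time: 1.7
eef_pos: [0.4995, -0.1853, 0.242]
eef_rot: [0.0, 1.0, 0.028, -0.0]
wrist_force: [-0.3, -0.1, 0.9]
finger_gap: 0.085
gripper_force: 0.0
```

```bash
cat >> h.py <<'E'
def st():
    p,r,s=pose(); print('t',round(s['time'],2),'p',p.round(4),'yaw',np.arctan2(*r.as_matrix()[1::-1,0]).round(4),'R',r.as_matrix().round(3).tolist(),'q',np.array(s['q']).round(3),'F',np.array(s['wrist_force']).round(1),'M',np.array(s['torque']).round(2),'gap',round(s['finger_gap'],4),round(s['gripper_force'],1)); return p,r
def go(tgt): # remaining shift in tool units
    p,r,s=pose(); print('shift/100mm',(r.inv().apply(np.array(tgt)-p)*10).round(3))
E
python3 -c "
from h import *
st(); go([.5015,-.181,.175])"
```

```text
t 1.7 p [ 0.4995 -0.1853  0.242 ] yaw 0.0566 R [[0.998, 0.057, -0.001], [0.057, -0.998, -0.001], [-0.001, 0.001, -1.0]] q [-4.840e-01  2.630e-01  1.655e+00 -1.000e-03  1.224e+00  1.030e+00] F [-0.3 -0.1  0.9] M [-0.01 -0.04 -0.04] gap 0.085 0.0
shift/100mm [ 0.023 -0.042  0.67 ]
```

>>> {"fn": "step_arm", "kwargs": {
  "moves": [
    [[0, 0, 0], [0.02, -0.04, 0.3], -1],
    [[0, 0, 0], [0.02, -0.04, 0.5], -1],
    [[0, 0, 0], [0.02, -0.04, 0.65], -1],
    [[0, 0, 0], [0.02, -0.04, 0.65], -1]
  ],
  "newtons": 40
}}

```text
time: 2.1
eef_pos: [0.4986, -0.182, 0.1752]
eef_rot: [-0.001, 1.0, 0.026, -0.002]
wrist_force: [0.4, -0.3, -0.5]
finger_gap: 0.0857
gripper_force: 0.0
```

>>> {"fn": "step_arm", "kwargs": {
  "moves": [
    [[0, 0, 0], [0, 0, 0], 1],
    [[0, 0, 0], [0, 0, 0], 1],
    [[0, 0, 0], [0, 0, 0], 1],
    [[0, 0, 0], [0, 0, 0], 1],
    [[0, 0, 0], [0, 0, 0], 1],
    [[0, 0, 0], [0, 0, 0], 1]
  ]
}}

```text
time: 2.7
eef_pos: [0.5015, -0.1808, 0.178]
eef_rot: [0.0, 1.0, 0.027, 0.0]
wrist_force: [-1.2, 1.2, 6.0]
finger_gap: 0.0133
gripper_force: 40.9
```

```bash
python3 -c "
from h import *
st()"
```

```text
t 2.7 p [ 0.5015 -0.1808  0.178 ] yaw 0.0536 R [[0.999, 0.054, 0.001], [0.054, -0.999, -0.0], [0.001, 0.0, -1.0]] q [-0.476  0.333  1.732  0.     1.076  1.041] F [-1.2  1.2  6. ] M [ 0.21  0.12 -0.01] gap 0.0133 40.9
```

>>> {"fn": "step_arm", "kwargs": {
  "moves": [
    [[0, 0, -0.05], [0, 0, 0], 1],
    [[0, 0, -0.1], [0, 0, 0], 1],
    [[0, 0, -0.15], [0, 0, 0], 1],
    [[0, 0, -0.2], [0, 0, 0], 1],
    [[0, 0, -0.24], [0, 0, 0], 1],
    [[0, 0, -0.24], [0, 0, 0], 1]
  ]
}}

```text
time: 3.3
eef_pos: [0.5019, -0.181, 0.1779]
eef_rot: [0.0, 0.979, 0.206, 0.001]
wrist_force: [0.2, -0.2, 4.6]
finger_gap: 0.0131
gripper_force: 41.0
```

```bash
python3 -c "
from h import *
st()"
```

```text
t 3.3 p [ 0.5019 -0.181   0.1779] yaw 0.414 R [[0.916, 0.402, 0.001], [0.402, -0.916, -0.001], [0.001, 0.001, -1.0]] q [-0.476  0.333  1.731  0.     1.075  0.681] F [ 0.2 -0.2  4.6] M [ 0.04 -0.01  0.08] gap 0.0131 41.0
```

>>> {"fn": "step_arm", "kwargs": {
  "moves": [
    [[0, 0, -0.02], [0, 0, 0], 1],
    [[0, 0, -0.04], [0, 0, 0], 1],
    [[0, 0, -0.06], [0, 0, 0], 1],
    [[0, 0, -0.06], [0, 0, 0], 1]
  ]
}}

```text
time: 3.7
eef_pos: [0.5019, -0.1811, 0.1779]
eef_rot: [0.0, 0.969, 0.248, 0.001]
wrist_force: [0.1, 0.6, 6.0]
finger_gap: 0.0135
gripper_force: 41.0
```

```bash
python3 -c "
from h import *
st()"
```

```text
t 3.7 p [ 0.5019 -0.1811  0.1779] yaw 0.5021 R [[0.877, 0.481, 0.002], [0.481, -0.877, -0.001], [0.001, 0.001, -1.0]] q [-0.476  0.333  1.731  0.     1.075  0.593] F [0.1 0.6 6. ] M [ 0.1   0.02 -0.17] gap 0.0135 41.0
```

>>> {"fn": "step_arm", "kwargs": {
  "moves": [
    [[0, 0, -0.02], [0, 0, 0], 1],
    [[0, 0, -0.04], [0, 0, 0], 1],
    [[0, 0, -0.06], [0, 0, 0], 1],
    [[0, 0, -0.06], [0, 0, 0], 1]
  ]
}}

```text
time: 4.1
eef_pos: [0.5019, -0.1811, 0.178]
eef_rot: [0.001, 0.956, 0.292, 0.001]
wrist_force: [-0.2, 0.0, 5.3]
finger_gap: 0.0132
gripper_force: 41.0
```

```bash
python3 -c "
from h import *
st()"
```

```text
t 4.1 p [ 0.5019 -0.1811  0.178 ] yaw 0.5921 R [[0.83, 0.558, 0.002], [0.558, -0.83, -0.001], [0.001, 0.001, -1.0]] q [-0.476  0.333  1.731  0.     1.075  0.503] F [-0.2  0.   5.3] M [ 0.06  0.03 -0.16] gap 0.0132 41.0
```

>>> {"fn": "step_arm", "kwargs": {
  "moves": [
    [[0, 0, -0.02], [0, 0, 0], 1],
    [[0, 0, -0.04], [0, 0, 0], 1],
    [[0, 0, -0.06], [0, 0, 0], 1],
    [[0, 0, -0.06], [0, 0, 0], 1]
  ]
}}

```text
time: 4.5
eef_pos: [0.5019, -0.1811, 0.178]
eef_rot: [0.001, 0.942, 0.334, 0.001]
wrist_force: [0.3, 0.3, 4.8]
finger_gap: 0.0134
gripper_force: 41.0
```

```bash
python3 -c "
from h import *
st()"
```

```text
t 4.5 p [ 0.5019 -0.1811  0.178 ] yaw 0.6821 R [[0.776, 0.63, 0.002], [0.63, -0.776, -0.001], [0.001, 0.001, -1.0]] q [-0.476  0.333  1.731  0.     1.075  0.413] F [0.3 0.3 4.8] M [ 0.09  0.03 -0.15] gap 0.0134 41.0
```

Friction baseline is −0.15 N m, so I'll go on.

>>> {"fn": "step_arm", "kwargs": {
  "moves": [
    [[0, 0, -0.02], [0, 0, 0], 1],
    [[0, 0, -0.04], [0, 0, 0], 1],
    [[0, 0, -0.06], [0, 0, 0], 1],
    [[0, 0, -0.06], [0, 0, 0], 1]
  ]
}}

```text
time: 4.9
eef_pos: [0.5019, -0.1811, 0.1779]
eef_rot: [0.001, 0.926, 0.377, 0.001]
wrist_force: [1.0, -0.9, 5.4]
finger_gap: 0.0132
gripper_force: 41.0
```

```bash
python3 -c "
from h import *
st()"
```

```text
t 4.9 p [ 0.5019 -0.1811  0.1779] yaw 0.7721 R [[0.716, 0.698, 0.001], [0.698, -0.716, -0.001], [0.001, 0.001, -1.0]] q [-0.476  0.333  1.731  0.     1.075  0.323] F [ 1.  -0.9  5.4] M [ 0.15  0.03 -0.14] gap 0.0132 41.0
```

>>> {"fn": "step_arm", "kwargs": {
  "moves": [
    [[0, 0, -0.02], [0, 0, 0], 1],
    [[0, 0, -0.04], [0, 0, 0], 1],
    [[0, 0, -0.06], [0, 0, 0], 1],
    [[0, 0, -0.06], [0, 0, 0], 1]
  ]
}}

```text
time: 5.3
eef_pos: [0.5019, -0.1811, 0.1779]
eef_rot: [0.001, 0.909, 0.418, 0.001]
wrist_force: [0.4, -0.3, 5.0]
finger_gap: 0.0134
gripper_force: 41.0
```

```bash
python3 -c "
from h import *
st()"
```

```text
t 5.3 p [ 0.5019 -0.1811  0.1779] yaw 0.8621 R [[0.651, 0.759, 0.002], [0.759, -0.651, -0.001], [0.001, 0.002, -1.0]] q [-0.476  0.333  1.731  0.     1.075  0.233] F [ 0.4 -0.3  5. ] M [ 0.01  0.05 -0.15] gap 0.0134 41.0
```

>>> {"fn": "step_arm", "kwargs": {
  "moves": [
    [[0, 0, -0.02], [0, 0, 0], 1],
    [[0, 0, -0.04], [0, 0, 0], 1],
    [[0, 0, -0.06], [0, 0, 0], 1],
    [[0, 0, -0.06], [0, 0, 0], 1]
  ]
}}

```text
time: 5.7
eef_pos: [0.5018, -0.181, 0.1779]
eef_rot: [0.001, 0.889, 0.458, 0.001]
wrist_force: [-0.7, -0.3, 5.6]
finger_gap: 0.0135
gripper_force: 41.0
```

```bash
python3 -c "
from h import *
st()"
```

```text
t 5.7 p [ 0.5018 -0.181   0.1779] yaw 0.9521 R [[0.58, 0.815, 0.001], [0.815, -0.58, -0.001], [0.0, 0.002, -1.0]] q [-0.476  0.333  1.732  0.     1.075  0.143] F [-0.7 -0.3  5.6] M [ 0.01  0.03 -0.16] gap 0.0135 41.0
```

>>> {"fn": "step_arm", "kwargs": {
  "moves": [
    [[0, 0, -0.02], [0, 0, 0], 1],
    [[0, 0, -0.04], [0, 0, 0], 1],
    [[0, 0, -0.06], [0, 0, 0], 1],
    [[0, 0, -0.06], [0, 0, 0], 1]
  ]
}}

```text
time: 6.1
eef_pos: [0.5019, -0.1811, 0.1779]
eef_rot: [0.001, 0.867, 0.498, 0.001]
wrist_force: [-0.1, -0.4, 5.9]
finger_gap: 0.0135
gripper_force: 41.0
```

```bash
python3 -c "
from h import *
st()"
```

```text
t 6.1 p [ 0.5019 -0.1811  0.1779] yaw 1.0421 R [[0.504, 0.863, 0.001], [0.863, -0.504, -0.001], [0.0, 0.002, -1.0]] q [-0.476  0.333  1.731  0.     1.075  0.053] F [-0.1 -0.4  5.9] M [ 0.06  0.05 -0.17] gap 0.0135 41.0
```

>>> {"fn": "step_arm", "kwargs": {
  "moves": [
    [[0, 0, -0.02], [0, 0, 0], 1],
    [[0, 0, -0.04], [0, 0, 0], 1],
    [[0, 0, -0.06], [0, 0, 0], 1],
    [[0, 0, -0.06], [0, 0, 0], 1]
  ]
}}

```text
time: 6.5
eef_pos: [0.502, -0.1811, 0.178]
eef_rot: [0.001, 0.845, 0.535, 0.001]
wrist_force: [0.3, -0.2, 6.0]
finger_gap: 0.0132
gripper_force: 66.1
```

```bash
python3 -c "
from h import *
st()"
```

```text
t 6.5 p [ 0.502  -0.1811  0.178 ] yaw 1.1286 R [[0.428, 0.904, 0.002], [0.904, -0.428, 0.0], [0.001, 0.002, -1.0]] q [-4.760e-01  3.330e-01  1.731e+00  1.000e-03  1.075e+00 -3.500e-02] F [ 0.3 -0.2  6. ] M [-0.07  0.09 -1.81] gap 0.0132 66.1
```

>>> {"fn": "step_arm", "kwargs": {
  "moves": [
    [[0, 0, -0.02], [0, 0, 0], 1],
    [[0, 0, -0.04], [0, 0, 0], 1],
    [[0, 0, -0.06], [0, 0, 0], 1],
    [[0, 0, -0.06], [0, 0, 0], 1]
  ]
}}

```text
time: 6.9
eef_pos: [0.5023, -0.1806, 0.1782]
eef_rot: [0.0, 0.821, 0.571, 0.002]
wrist_force: [-0.2, 1.7, 7.6]
finger_gap: 0.0132
gripper_force: 114.4
```

```bash
python3 -c "
from h import *
st()"
```

```text
t 6.9 p [ 0.5023 -0.1806  0.1782] yaw 1.2163 R [[0.347, 0.938, 0.003], [0.938, -0.347, 0.001], [0.002, 0.002, -1.0]] q [-0.476  0.333  1.731  0.003  1.075 -0.123] F [-0.2  1.7  7.6] M [ 0.37 -0.19 -2.65] gap 0.0132 114.4
```

>>> {"fn": "step_arm", "kwargs": {
  "moves": [
    [[0, 0, 0.03], [0, 0, 0], 1],
    [[0, 0, 0.06], [0, 0, 0], 1],
    [[0, 0, 0.06], [0, 0, 0], 1]
  ]
}}

```text
time: 7.2
eef_pos: [0.5023, -0.1806, 0.1781]
eef_rot: [0.0, 0.845, 0.535, 0.001]
wrist_force: [2.1, 0.7, 5.8]
finger_gap: 0.0132
gripper_force: 63.8
```

```bash
python3 -c "
from h import *
st()"
```

```text
t 7.2 p [ 0.5023 -0.1806  0.1781] yaw 1.1285 R [[0.428, 0.904, 0.003], [0.904, -0.428, 0.001], [0.002, 0.002, -1.0]] q [-0.476  0.333  1.731  0.002  1.075 -0.034] F [2.1 0.7 5.8] M [ 0.4  -0.27 -0.71] gap 0.0132 63.8
```

>>> {"fn": "step_arm", "kwargs": {
  "moves": [
    [[0, 0, 0.02], [0, 0, 0], 1],
    [[0, 0, 0.02], [0, 0, 0], 1]
  ]
}}

```text
time: 7.4
eef_pos: [0.5022, -0.1808, 0.178]
eef_rot: [0.001, 0.853, 0.523, 0.001]
wrist_force: [2.0, 1.2, 5.4]
finger_gap: 0.0135
gripper_force: 50.8
```

```bash
python3 -c "
from h import *
st()"
```

```text
t 7.4 p [ 0.5022 -0.1808  0.178 ] yaw 1.0997 R [[0.454, 0.891, 0.002], [0.891, -0.454, -0.0], [0.001, 0.002, -1.0]] q [-4.760e-01  3.330e-01  1.731e+00  1.000e-03  1.075e+00 -5.000e-03] F [2.  1.2 5.4] M [ 0.18 -0.09 -0.68] gap 0.0135 50.8
```

>>> {"fn": "step_arm", "kwargs": {
  "moves": [
    [[0, 0, 0.02], [0, 0, 0], 1],
    [[0, 0, 0.02], [0, 0, 0], 1]
  ]
}}

```text
time: 7.6
eef_pos: [0.5021, -0.1809, 0.1779]
eef_rot: [0.001, 0.86, 0.51, 0.001]
wrist_force: [1.5, 0.9, 5.3]
finger_gap: 0.0128
gripper_force: 41.4
```

```bash
python3 -c "
from h import *
st()"
```

```text
t 7.6 p [ 0.5021 -0.1809  0.1779] yaw 1.071 R [[0.479, 0.878, 0.002], [0.878, -0.479, -0.0], [0.0, 0.002, -1.0]] q [-0.476  0.333  1.731  0.     1.075  0.024] F [1.5 0.9 5.3] M [ 0.12 -0.02 -0.13] gap 0.0128 41.4
```

>>> {"fn": "step_arm", "kwargs": {
  "moves": [
    [[0, 0, 0.02], [0, 0, 0], 1],
    [[0, 0, 0.033], [0, 0, 0], 1],
    [[0, 0, 0.033], [0, 0, 0], 1]
  ]
}}

```text
time: 7.9
eef_pos: [0.5018, -0.181, 0.1779]
eef_rot: [0.001, 0.872, 0.489, 0.0]
wrist_force: [1.0, -0.7, 6.0]
finger_gap: 0.0129
gripper_force: 41.0
```

```bash
python3 -c "
from h import *
st()"
```

```text
t 7.9 p [ 0.5018 -0.181   0.1779] yaw 1.0227 R [[0.521, 0.854, 0.001], [0.854, -0.521, -0.001], [-0.0, 0.002, -1.0]] q [-0.476  0.333  1.731 -0.     1.075  0.073] F [ 1.  -0.7  6. ] M [0.08 0.07 0.23] gap 0.0129 41.0
```

>>> {"fn": "step_arm", "kwargs": {
  "moves": [
    [[0, 0, 0], [0, 0, -0.05], 1],
    [[0, 0, 0], [0, 0, -0.1], 1],
    [[0, 0, 0], [0, 0, -0.1], 1]
  ]
}}

```text
time: 8.2
eef_pos: [0.5012, -0.1808, 0.1877]
eef_rot: [0.0, 0.872, 0.49, 0.0]
wrist_force: [-0.2, 0.3, -3.0]
finger_gap: 0.0132
gripper_force: 40.0
```

```bash
python3 -c "
from h import *
st()"
```

```text
t 8.2 p [ 0.5012 -0.1808  0.1877] yaw 1.0235 R [[0.52, 0.854, 0.0], [0.854, -0.52, -0.0], [0.0, 0.0, -1.0]] q [-0.476  0.321  1.721  0.     1.099  0.071] F [-0.2  0.3 -3. ] M [-0.04 -0.01  0.02] gap 0.0132 40.0
```

>>> {"fn": "step_arm", "kwargs": {
  "moves": [
    [[0, 0, 0], [0, 0, -0.2], 1],
    [[0, 0, 0], [0, 0, -0.4], 1],
    [[0, 0, 0], [0, 0, -0.7], 1],
    [[0, 0, 0], [0, 0, -0.7], 1],
    [[0, 0, 0], [0, 0, -0.7], 1]
  ]
}}

```text
time: 8.7
eef_pos: [0.5012, -0.1808, 0.2573]
eef_rot: [0.0, 0.872, 0.49, 0.0]
wrist_force: [-0.1, -0.3, -2.8]
finger_gap: 0.0136
gripper_force: 40.0
```

>>> {"fn": "step_arm", "kwargs": {
  "moves": [
    [[0, 0, 0], [0.2, -0.3, 0], 1],
    [[0, 0, 0], [0.45, -0.63, 0], 1],
    [[0, 0, 0], [0.7, -0.97, 0], 1],
    [[0, 0, 0], [0.7, -0.97, 0], 1]
  ]
}}

```text
time: 9.1
eef_pos: [0.4501, -0.066, 0.255]
eef_rot: [-0.003, 0.871, 0.491, -0.002]
wrist_force: [0.8, -0.9, -3.5]
finger_gap: 0.0134
gripper_force: 40.0
```

>>> {"fn": "step_arm", "kwargs": {
  "moves": [
    [[0, 0, 0], [0.2, -0.3, 0], 1],
    [[0, 0, 0], [0.45, -0.63, 0], 1],
    [[0, 0, 0], [0.7, -0.97, 0], 1],
    [[0, 0, 0], [0.7, -0.97, 0], 1]
  ]
}}

```text
time: 9.5
eef_pos: [0.4045, 0.0431, 0.2556]
eef_rot: [-0.002, 0.871, 0.491, -0.002]
wrist_force: [0.1, -1.4, -2.5]
finger_gap: 0.0133
gripper_force: 40.2
```

>>> {"fn": "step_arm", "kwargs": {
  "moves": [
    [[0, 0, 0], [0, 0, 0.3], 1],
    [[0, 0, 0], [0, 0, 0.6], 1],
    [[0, 0, 0], [0, 0, 0.9], 1],
    [[0, 0, 0], [0, 0, 1], 1],
    [[0, 0, 0], [0, 0, 1], 1]
  ]
}}

```text
time: 10.0
eef_pos: [0.4068, 0.0393, 0.1557]
eef_rot: [-0.001, 0.872, 0.49, -0.002]
wrist_force: [-0.3, -1.0, -2.2]
finger_gap: 0.0131
gripper_force: 40.1
```

>>> {"fn": "step_arm", "kwargs": {
  "moves": [
    [[0, 0, 0], [0, 0, 0.3], 1],
    [[0, 0, 0], [0, 0, 0.6], 1],
    [[0, 0, 0], [0, 0, 0.9], 1],
    [[0, 0, 0], [0, 0, 0.9], 1]
  ]
}}

```text
time: 10.4
eef_pos: [0.4072, 0.0395, 0.0658]
eef_rot: [-0.001, 0.872, 0.49, -0.002]
wrist_force: [-1.6, 0.2, -1.2]
finger_gap: 0.0135
gripper_force: 40.2
```

```bash
python3 -c "
from h import *
st()"
```

```text
t 10.4 p [0.4072 0.0395 0.0658] yaw 1.0235 R [[0.52, 0.854, -0.004], [0.854, -0.52, 0.0], [-0.002, -0.004, -1.0]] q [-0.073  0.371  2.096  0.     0.68   0.475] F [-1.6  0.2 -1.2] M [-0.    0.02  0.04] gap 0.0135 40.2
```

>>> {"fn": "step_arm", "kwargs": {
  "moves": [
    [[0, 0, 0], [0, 0, 0.1], 1],
    [[0, 0, 0], [0, 0, 0.16], 1],
    [[0, 0, 0], [0, 0, 0.19], 1],
    [[0, 0, 0], [0, 0, 0.19], 1]
  ]
}}

```text
time: 10.8
eef_pos: [0.4087, 0.0397, 0.0487]
eef_rot: [0.0, 0.872, 0.49, 0.0]
wrist_force: [-0.3, -0.6, -2.6]
finger_gap: 0.0132
gripper_force: 40.2
```

```bash
python3 -c "
from h import *
st()"
```

```text
t 10.8 p [0.4087 0.0397 0.0487] yaw 1.0238 R [[0.52, 0.854, 0.001], [0.854, -0.52, 0.0], [0.0, 0.001, -1.0]] q [-0.072  0.407  2.11   0.     0.624  0.475] F [-0.3 -0.6 -2.6] M [ 0.   -0.01  0.06] gap 0.0132 40.2
```

>>> {"fn": "step_arm", "kwargs": {
  "moves": [
    [[0, 0, 0], [0, 0, 0.02], 1],
    [[0, 0, 0], [0, 0, 0.03], 1],
    [[0, 0, 0], [0, 0, 0.03], 1]
  ]
}}

```text
time: 11.1
eef_pos: [0.4087, 0.0397, 0.046]
eef_rot: [0.0, 0.872, 0.49, 0.0]
wrist_force: [-0.7, -0.2, 4.5]
finger_gap: 0.0134
gripper_force: 41.3
```

```bash
python3 -c "
from h import *
st()"
```

```text
t 11.1 p [0.4087 0.0397 0.046 ] yaw 1.0238 R [[0.52, 0.854, 0.001], [0.854, -0.52, 0.0], [0.001, 0.001, -1.0]] q [-0.072  0.413  2.112  0.     0.616  0.475] F [-0.7 -0.2  4.5] M [-0.01  0.21  0.02] gap 0.0134 41.3
```

>>> {"fn": "step_arm", "kwargs": {
  "moves": [
    [[0, 0, 0], [0, 0, 0], -1],
    [[0, 0, 0], [0, 0, 0], -1],
    [[0, 0, 0], [0, 0, 0], -1],
    [[0, 0, 0], [0, 0, 0], -1],
    [[0, 0, 0], [0, 0, 0], -1]
  ],
  "newtons": 60
}}

```text
time: 11.6
eef_pos: [0.4083, 0.0397, 0.0453]
eef_rot: [-0.0, 0.872, 0.49, 0.0]
wrist_force: [0.3, 0.5, -0.2]
finger_gap: 0.0835
gripper_force: 0.0
```

>>> {"fn": "step_arm", "kwargs": {
  "moves": [
    [[0, 0, 0], [0, 0, -0.3], -1],
    [[0, 0, 0], [0, 0, -0.7], -1],
    [[0, 0, 0], [0, 0, -1], -1],
    [[0, 0, 0], [0, 0, -1], -1]
  ]
}}

```text
time: 12.0
eef_pos: [0.4111, 0.0395, 0.1486]
eef_rot: [0.002, 0.872, 0.49, 0.003]
wrist_force: [1.0, -0.3, -0.5]
finger_gap: 0.0849
gripper_force: 0.0
```

>>> {"fn": "step_arm", "kwargs": {
  "moves": [
    [[0, 0, 0], [0.45, 0.2, 0], -1],
    [[0, 0, 0], [0.95, 0.385, 0], -1],
    [[0, 0, 0], [0.95, 0.385, 0], -1]
  ]
}}

```text
time: 12.3
eef_pos: [0.4963, 0.1034, 0.1453]
eef_rot: [0.001, 0.871, 0.49, 0.003]
wrist_force: [0.0, -1.0, 0.1]
finger_gap: 0.0857
gripper_force: 0.0
```

>>> {"fn": "step_arm", "kwargs": {
  "moves": [
    [[0, 0, 0], [0.45, 0.2, 0], -1],
    [[0, 0, 0], [0.95, 0.385, 0], -1],
    [[0, 0, 0], [0.95, 0.385, 0], -1]
  ]
}}

```text
time: 12.6
eef_pos: [0.5776, 0.1647, 0.1445]
eef_rot: [0.0, 0.871, 0.491, 0.002]
wrist_force: [-0.0, -0.4, 0.1]
finger_gap: 0.0853
gripper_force: 0.0
```

>>> {"fn": "step_arm", "kwargs": {
  "moves": [
    [[0, 0, -0.1], [0.45, 0.2, 0], -1],
    [[0, 0, -0.2], [0.95, 0.385, 0], -1],
    [[0, 0, -0.3], [0.95, 0.385, 0], -1],
    [[0, 0, -0.4], [0.95, 0.385, 0], -1],
    [[0, 0, -0.437], [0.95, 0.385, 0], -1],
    [[0, 0, -0.437], [0.95, 0.385, 0], -1]
  ]
}}

```text
time: 13.2
eef_pos: [0.6538, 0.2223, 0.1437]
eef_rot: [-0.001, 0.668, 0.745, -0.001]
wrist_force: [0.3, -0.4, 0.2]
finger_gap: 0.0854
gripper_force: 0.0
```

```bash
python3 -c "
from h import *
st(); go([.6764,.2575,.018])
import pickle
a=[]
for n in('top','side'):
    c=cam(n); pickle.dump(c,open(n+'1.pkl','wb')); a.append(c['img'])
save('b.png',np.vstack([a[0][80:320,100:500],a[1][160:400,150:550]]))"
```

```text
t 13.2 p [0.6538 0.2223 0.1437] yaw 1.6798 R [[-0.109, 0.994, -0.003], [0.994, 0.109, -0.001], [-0.0, -0.003, -1.0]] q [ 0.228  0.577  1.397 -0.     1.171  0.119] F [ 0.3 -0.4  0.2] M [-0.03 -0.01  0.05] gap 0.0854 0.0
shift/100mm [0.326 0.267 1.256]
```

View pics/b.png

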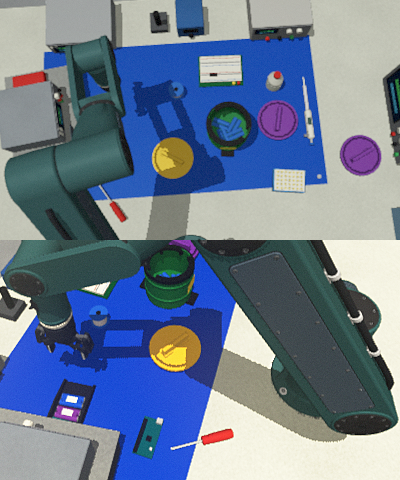

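The lid lies flat with the bar up at about (172,158) in the crop. The drum is open at (231,127). The tray is untouched at (72,400). Now I'll pinch its left wall.

>>> {"fn": "step_arm", "kwargs": {
  "moves": [
    [[0, 0, 0], [0.33, 0.27, 0.2], -1],
    [[0, 0, 0], [0.33, 0.27, 0.6], -1],
    [[0, 0, 0], [0.33, 0.27, 0.8], -1],
    [[0, 0, 0], [0.33, 0.27, 0.8], -1]
  ]
}}

```text
time: 13.7
eef_pos: [0.675, 0.2578, 0.061]
eef_rot: [-0.002, 0.668, 0.744, -0.003]
wrist_force: [-0.0, 0.6, 0.9]
finger_gap: 0.0858
gripper_force: 0.0
```

>>> {"fn": "step_arm", "kwargs": {
  "moves": [
    [[0, 0, 0], [0, 0, 0.2], -1],
    [[0, 0, 0], [0, 0, 0.4], -1],
    [[0, 0, 0], [0, 0, 0.45], -1],
    [[0, 0, 0], [0, 0, 0.45], -1]
  ]
}}

```text
time: 14.1
eef_pos: [0.6782, 0.2585, 0.0206]
eef_rot: [-0.0, 0.668, 0.744, -0.0]
wrist_force: [0.6, 0.5, 1.2]
finger_gap: 0.0854
gripper_force: 0.0
```

>>> {"fn": "step_arm", "kwargs": {
  "moves": [
    [[0, 0, 0], [0, 0, 0], 1],
    [[0, 0, 0], [0, 0, 0], 1],
    [[0, 0, 0], [0, 0, 0], 1],
    [[0, 0, 0], [0, 0, 0], 1],
    [[0, 0, 0], [0, 0, 0], 1],
    [[0, 0, 0], [0, 0, 0], 1],
    [[0, 0, 0], [0, 0, 0], 1]
  ],
  "newtons": 30
}}

```text
time: 14.8
eef_pos: [0.6788, 0.2588, 0.0207]
eef_rot: [0.0, 0.668, 0.744, 0.0]
wrist_force: [0.3, -0.3, 2.9]
finger_gap: 0.0037
gripper_force: 32.1
```

```bash
python3 -c "
from h import *
st()"
```

```text
t 14.8 p [0.6788 0.2588 0.0207] yaw 1.6791 R [[-0.108, 0.994, 0.001], [0.994, 0.108, 0.0], [0.0, 0.001, -1.0]] q [0.269 0.755 1.387 0.    0.998 0.161] F [ 0.3 -0.3  2.9] M [ 0.05 -0.02 -0.16] gap 0.0037 32.1
```

>>> {"fn": "step_arm", "kwargs": {
  "moves": [
    [[0, 0, 0], [-0.05, 0, 0], 1],
    [[0, 0, 0], [-0.2, 0, 0], 1],
    [[0, 0, 0], [-0.4, 0, 0], 1],
    [[0, 0, 0], [-0.55, 0, 0], 1],
    [[0, 0, 0], [-0.7, 0, 0], 1],
    [[0, 0, 0], [-0.7, 0, 0], 1]
  ],
  "newtons": 50
}}

```text
time: 15.4
eef_pos: [0.6867, 0.186, 0.0207]
eef_rot: [0.001, 0.668, 0.744, -0.0]
wrist_force: [0.3, -3.3, 5.9]
finger_gap: 0.0032
gripper_force: 52.3
```

>>> {"fn": "step_arm", "kwargs": {
  "moves": [
    [[0, 0, 0], [-0.1, 0, 0], 1],
    [[0, 0, 0], [-0.25, 0, 0], 1],
    [[0, 0, 0], [-0.4, 0, 0], 1],
    [[0, 0, 0], [-0.55, 0, 0], 1],
    [[0, 0, 0], [-0.65, 0, 0], 1],
    [[0, 0, 0], [-0.7, 0, 0], 1],
    [[0, 0, 0], [-0.7, 0, 0], 1]
  ]
}}

```text
time: 16.1
eef_pos: [0.6938, 0.118, 0.0207]
eef_rot: [0.0, 0.668, 0.744, 0.0]
wrist_force: [-1.2, 0.6, 5.3]
finger_gap: 0.0032
gripper_force: 52.4
```

```bash
python3 -c "
from h import *
st()
import pickle
a=[]
for n in('top','side'):
    c=cam(n); pickle.dump(c,open(n+'2.pkl','wb')); a.append(c['img'])
save('c.png',np.hstack([a[0][120:270,140:320],a[1][230:380,170:350]]),2.2)"
```

```text
t 16.1 p [0.6938 0.118  0.0207] yaw 1.6783 R [[-0.107, 0.994, 0.0], [0.994, 0.107, -0.0], [-0.0, 0.0, -1.0]] q [ 0.071  0.731  1.446 -0.     0.965 -0.037] F [-1.2  0.6  5.3] M [ 0.18  0.12 -0.18] gap 0.0032 52.4
```

View pics/c.png

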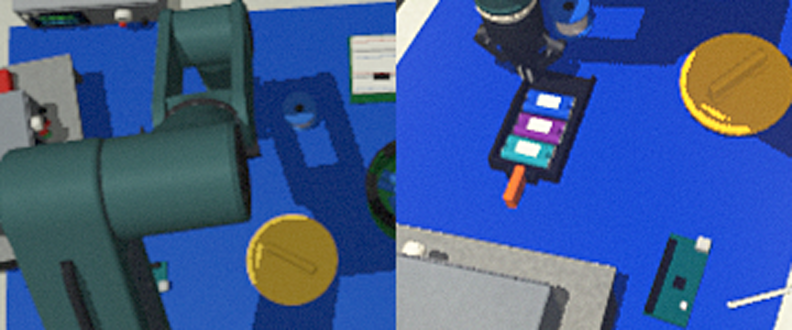

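>>> {"fn": "step_arm", "kwargs": {
  "moves": [
    [[0, 0, 0], [0, 0, 0], -1],
    [[0, 0, 0], [0, 0, 0], -1],
    [[0, 0, 0], [0, 0, 0], -1],
    [[0, 0, 0], [0, 0, 0], -1],
    [[0, 0, 0], [0, 0, 0], -1]
  ]
}}

```text
time: 16.7
eef_pos: [0.6934, 0.1195, 0.0201]
eef_rot: [-0.0, 0.668, 0.744, -0.0]
wrist_force: [0.2, 0.1, 0.1]
finger_gap: 0.0747
gripper_force: 0.0
```

>>> {"fn": "step_arm", "kwargs": {
  "moves": [
    [[0, 0, 0], [0, 0, -0.3], -1],
    [[0, 0, 0], [0, 0, -0.7], -1],
    [[0, 0, 0], [0, 0, -1], -1],
    [[0, 0, 0], [0, 0, -1], -1]
  ]
}}

```text
time: 17.1
eef_pos: [0.6972, 0.12, 0.1258]
eef_rot: [0.003, 0.668, 0.744, 0.003]
wrist_force: [1.7, -0.2, -0.2]
finger_gap: 0.0855
gripper_force: 0.0
```

```bash
python3 -c "
from h import *
st()
c=cam('side'); hsv=cv2.cvtColor(c['img'],cv2.COLOR_RGB2HSV)
m=cv2.inRange(hsv,(3,130,100),(18,255,255)); m[:, :200]=0; m[:,300:]=0
n,l,s,ce=cv2.connectedComponentsWithStats(m)
for i in range(1,n):
  if s[i,4]>15: print(s[i],ce[i],atz(c,*ce[i],.027),atz(c,*ce[i],.02))
i=1+s[1:,4].argmax(); ys,xs=np.nonzero(l==i); k=np.c_[xs,ys]; 
w=np.array([atz(c,u,v,.027)[:2] for u,v in k]); U=np.linalg.svd(w-w.mean(0))[2][0]; print(U,np.arctan2(U[1],U[0]),w.min(0),w.max(0))
H=[(w-w.mean(0))@U]; print(np.ptp(H))
d=np.array([.107,-.994]); h=np.array([.6318,.2782])
for a in(-.024,.024):print('pred',proj(c,[*(h+a*d),.034]),proj(c,[*(h+a*d),.002]))
save('d.png',c['img'][270:340,215:305],8)"
```

```text
t 17.1 p [0.6972 0.12   0.1258] yaw 1.6796 R [[-0.109, 0.994, 0.009], [0.994, 0.109, 0.001], [-0.0, 0.009, -1.0]] q [ 0.073  0.611  1.38   0.     1.141 -0.036] F [ 1.7 -0.2 -0.2] M [ 0.04 -0.05 -0.01] gap 0.0855 0.0
[219 305  10  19  93] [223.30107527 313.93548387] [0.63359949 0.27735658 0.027     ] [0.63622176 0.27479869 0.02      ]
[-0.19518494  0.98076645] 1.7672423437870008 [0.62083131 0.24962721] [0.64418407 0.3033332 ]
0.054371787388757975
pred [220.16886469 321.29837913] [222.14855364 326.1373464 ]
pred [226.38429178 305.51496231] [228.18333989 310.55181725]
```

View pics/d.png

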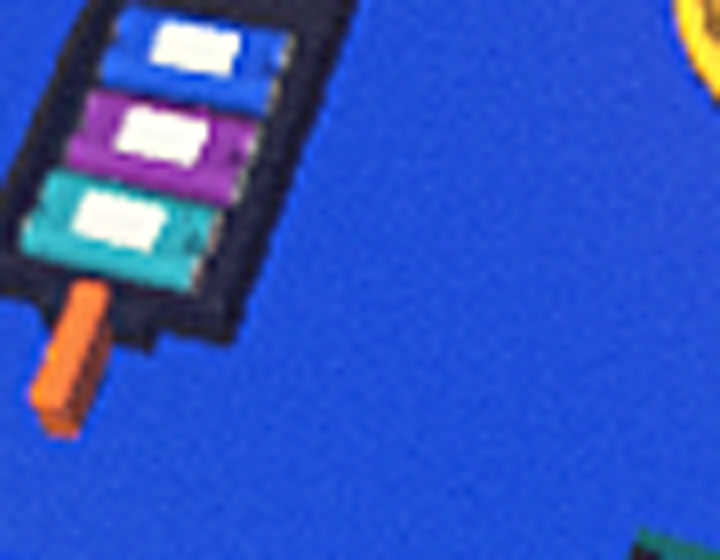

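The orange handle runs from (92,285) to (60,435) in the crop. It matches the predicted (0.632, 0.277), and all three packs are in the tray. Now to the handle.

>>> {"fn": "step_arm", "kwargs": {
  "moves": [
    [[0, 0, 0], [0.4, -0.1, 0], -1],
    [[0, 0, 0], [0.82, -0.2, 0], -1],
    [[0, 0, 0], [0.82, -0.2, 0], -1]
  ]
}}

```text
time: 17.45
eef_pos: [0.6613, 0.2034, 0.1185]
eef_rot: [-0.002, 0.666, 0.746, -0.001]
wrist_force: [-0.3, -0.0, -1.1]
finger_gap: 0.0853
gripper_force: 0.0
```

>>> {"fn": "step_arm", "kwargs": {
  "moves": [
    [[0, 0, 0], [0.4, -0.1, 0], -1],
    [[0, 0, 0], [0.82, -0.2, 0], -1],
    [[0, 0, 0], [0.82, -0.2, 0], -1],
    [[0, 0, 0], [0.82, -0.2, 0], -1],
    [[0, 0, 0], [0.82, -0.2, 0], -1]
  ]
}}

```text
time: 17.95
eef_pos: [0.636, 0.2773, 0.1194]
eef_rot: [-0.0, 0.668, 0.744, -0.001]
wrist_force: [0.2, -0.1, -0.2]
finger_gap: 0.0857
gripper_force: 0.0
```

```bash
python3 -c "
from h import *
st(); go([.632,.2765,.0205])"
```

```text
t 17.95 p [0.636  0.2773 0.1194] yaw 1.6792 R [[-0.108, 0.994, -0.001], [0.994, 0.108, -0.001], [-0.001, -0.001, -1.0]] q [ 3.120e-01  6.050e-01  1.410e+00 -1.000e-03  1.127e+00  2.040e-01] F [ 0.2 -0.1 -0.2] M [-0.04  0.   -0.02] gap 0.0857 0.0
shift/100mm [-0.002 -0.039  0.989]
```

>>> {"fn": "step_arm", "kwargs": {
  "moves": [
    [[0, 0, 0], [0, -0.04, 0.3], -1],
    [[0, 0, 0], [0, -0.04, 0.6], -1],
    [[0, 0, 0], [0, -0.04, 0.9], -1],
    [[0, 0, 0], [0, -0.04, 0.98], -1],
    [[0, 0, 0], [0, -0.04, 0.98], -1]
  ]
}}

```text
time: 18.45
eef_pos: [0.6313, 0.2763, 0.0208]
eef_rot: [-0.001, 0.668, 0.744, -0.002]
wrist_force: [0.1, 0.4, 0.9]
finger_gap: 0.0856
gripper_force: 0.0
```

>>> {"fn": "step_arm", "kwargs": {
  "moves": [
    [[0, 0, 0], [0, 0, 0], 1],
    [[0, 0, 0], [0, 0, 0], 1],
    [[0, 0, 0], [0, 0, 0], 1],
    [[0, 0, 0], [0, 0, 0], 1],
    [[0, 0, 0], [0, 0, 0], 1],
    [[0, 0, 0], [0, 0, 0], 1]
  ],
  "newtons": 40
}}

```text
time: 19.05
eef_pos: [0.6325, 0.2781, 0.0232]
eef_rot: [0.0, 0.668, 0.744, 0.0]
wrist_force: [-1.3, -0.2, 5.4]
finger_gap: 0.0133
gripper_force: 42.4
```

>>> {"fn": "step_arm", "kwargs": {
  "moves": [
    [[0, 0, 0], [0, 0, 0], 1],
    [[0, 0, 0], [0, 0, 0], 1],
    [[0, 0, 0], [0, 0, 0], 1]
  ],
  "newtons": 115
}}

```text
time: 19.35
eef_pos: [0.6325, 0.2781, 0.0234]
eef_rot: [0.0, 0.668, 0.744, 0.001]
wrist_force: [-1.6, -0.3, 6.7]
finger_gap: 0.0116
gripper_force: 112.4
```

```bash
python3 -c "
from h import *
st()"
```

```text
t 19.35 p [0.6325 0.2781 0.0234] yaw 1.6793 R [[-0.108, 0.994, 0.001], [0.994, 0.108, 0.0], [0.0, 0.001, -1.0]] q [0.314 0.713 1.479 0.    0.949 0.206] F [-1.6 -0.3  6.7] M [-0.08  0.27 -0.07] gap 0.0116 112.4
```

>>> {"fn": "step_arm", "kwargs": {
  "moves": [
    [[0, 0, 0], [0, 0, -0.1], 1],
    [[0, 0, 0], [0, 0, -0.3], 1],
    [[0, 0, 0], [0, 0, -0.6], 1],
    [[0, 0, 0], [0, 0, -0.9], 1],
    [[0, 0, 0], [0, 0, -1], 1]
  ]
}}

```text
time: 19.85
eef_pos: [0.6336, 0.2785, 0.1255]
eef_rot: [0.001, 0.668, 0.744, 0.002]
wrist_force: [2.0, 0.9, -4.0]
finger_gap: 0.0114
gripper_force: 112.6
```

>>> {"fn": "step_arm", "kwargs": {
  "moves": [
    [[0, 0, 0], [0, 0, -0.3], 1],
    [[0, 0, 0], [0, 0, -0.6], 1],
    [[0, 0, 0], [0, 0, -0.9], 1],
    [[0, 0, 0], [0, 0, -1], 1]
  ]
}}

```text
time: 20.25
eef_pos: [0.6333, 0.2784, 0.2248]
eef_rot: [0.001, 0.668, 0.744, 0.002]
wrist_force: [0.8, -0.1, -3.6]
finger_gap: 0.0117
gripper_force: 112.8
```

>>> {"fn": "step_arm", "kwargs": {
  "moves": [
    [[0, 0, 0], [0, 0, -0.3], 1],
    [[0, 0, 0], [0, 0, -0.6], 1],
    [[0, 0, 0], [0, 0, -0.9], 1],
    [[0, 0, 0], [0, 0, -1], 1],
    [[0, 0, 0], [0, 0, -1], 1]
  ]
}}

```text
time: 20.75
eef_pos: [0.6326, 0.2781, 0.3225]
eef_rot: [0.0, 0.668, 0.744, 0.001]
wrist_force: [0.2, -0.2, -4.7]
finger_gap: 0.0113
gripper_force: 112.9
```

>>> {"fn": "step_arm", "kwargs": {
  "moves": [
    [[0, 0.05, 0], [0, 0, 0], 1],
    [[0, 0.1, 0], [0, 0, 0], 1],
    [[0, 0.13, 0], [0, 0, 0], 1],
    [[0, 0.13, 0], [0, 0, 0], 1]
  ]
}}

```text
time: 21.15
eef_pos: [0.631, 0.2759, 0.3187]
eef_rot: [-0.074, 0.666, 0.74, 0.063]
wrist_force: [-0.3, 0.3, -3.1]
finger_gap: 0.0119
gripper_force: 112.9
```

```bash
python3 -c "
from h import *
st()"
```

```text
t 21.15 p [0.631  0.2759 0.3187] yaw 1.6758 R [[-0.103, 0.994, -0.026], [0.976, 0.106, 0.191], [0.193, -0.006, -0.981]] q [0.21  0.418 1.245 0.195 1.466 0.085] F [-0.3  0.3 -3.1] M [ 0.09 -0.04 -0.06] gap 0.0119 112.9
```

```bash
cat > plan.py <<'E'
from h import *
def tcp(th,S,ang=-1.4615):
    d=np.array([np.cos(ang),np.sin(ang),0]);u=np.array([0,0,1.])
    x=np.cos(th)*d-np.sin(th)*u; z=np.sin(th)*d+np.cos(th)*u
    Rm=np.c_[-x,np.cross(-z,-x),-z]   # tool x=-tray x, tool z=-tray z
    return S-.186*x+.0194*z, R.from_matrix(Rm)
def S0(off=.035,z=.160,ang=-1.4615): return np.array([.5015-off*np.cos(ang),-.181-off*np.sin(ang),z])
def rel(P,Q,frm):
    p,r=frm; return ((r.inv()*Q).as_rotvec()/1.5).round(3),(r.inv().apply(P-p)*10).round(3)
E
python3 -c "
from plan import *
p,r,_=pose()
P,Q=tcp(.35,S0(z=.22)); print(P,rel(P,Q,(p,r)))"
```

```text
[0.47934924 0.0208594  0.30200282] (array([-0.003,  0.104, -0.003]), array([-2.365, -1.777, -0.286]))
```

>>> {"fn": "step_arm", "kwargs": {
  "moves": [
    [[0, 0, 0], [-0.2, -0.15, -0.025], 1],
    [[0, 0, 0], [-0.45, -0.35, -0.05], 1],
    [[0, 0, 0], [-0.79, -0.59, -0.095], 1],
    [[0, 0, 0], [-0.79, -0.59, -0.095], 1]
  ]
}}

```text
time: 21.55
eef_pos: [0.5782, 0.1889, 0.3138]
eef_rot: [-0.073, 0.666, 0.74, 0.061]
wrist_force: [0.4, 0.5, -3.5]
finger_gap: 0.0118
gripper_force: 113.0
```

>>> {"fn": "step_arm", "kwargs": {
  "moves": [
    [[0, 0, 0], [-0.3, -0.25, -0.035], 1],
    [[0, 0, 0], [-0.6, -0.45, -0.07], 1],
    [[0, 0, 0], [-0.79, -0.59, -0.095], 1],
    [[0, 0, 0], [-0.79, -0.59, -0.095], 1]
  ]
}}

```text
time: 21.95
eef_pos: [0.5297, 0.1054, 0.3087]
eef_rot: [-0.073, 0.665, 0.74, 0.063]
wrist_force: [1.0, 0.1, -2.8]
finger_gap: 0.0116
gripper_force: 113.1
```

>>> {"fn": "step_arm", "kwargs": {
  "moves": [
    [[0, 0.03, 0], [-0.3, -0.25, -0.035], 1],
    [[0, 0.06, 0], [-0.6, -0.45, -0.07], 1],
    [[0, 0.1, 0], [-0.79, -0.59, -0.095], 1],
    [[0, 0.1, 0], [-0.79, -0.59, -0.095], 1],
    [[0, 0.1, 0], [-0.79, -0.59, -0.095], 1]
  ]
}}

```text
time: 22.45
eef_pos: [0.4823, 0.0218, 0.3037]
eef_rot: [-0.128, 0.659, 0.733, 0.114]
wrist_force: [0.3, 0.5, -3.8]
finger_gap: 0.0115
gripper_force: 113.1
```

```bash
python3 -c "
from plan import *
p,r=st()
P,Q=tcp(.35,S0()); print(P,rel(P,Q,(p,r)))
c=cam('side');c2=cam('top'); save('e.png',np.hstack([c['img'][100:300,220:420],c2['img'][100:300,200:400]]),2)"
```

```text
t 22.45 p [0.4823 0.0218 0.3037] yaw 1.6771 R [[-0.1, 0.994, -0.037], [0.936, 0.106, 0.336], [0.338, -0.001, -0.941]] q [-0.335  0.185  1.654  0.312  1.462 -0.501] F [ 0.3  0.5 -3.8] M [-0.02  0.04 -0.  ] gap 0.0115 113.1
[0.47934924 0.0208594  0.24200282] (array([-0.   ,  0.003, -0.002]), array([-0.215, -0.029,  0.578]))
```

View pics/e.png

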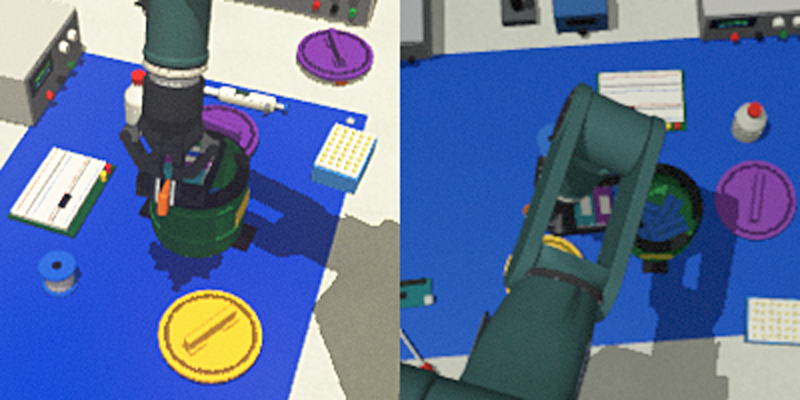

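The tray is held tipped slightly over the drum, with the spout at the near edge of the mouth. I'll lower it, then work out the tipping rows about the spout.

>>> {"fn": "step_arm", "kwargs": {
  "moves": [
    [[0, 0, 0], [-0.1, -0.02, 0.3], 1],
    [[0, 0, 0], [-0.22, -0.03, 0.58], 1],
    [[0, 0, 0], [-0.22, -0.03, 0.58], 1],
    [[0, 0, 0], [-0.22, -0.03, 0.58], 1]
  ]
}}

```text
time: 22.95
eef_pos: [0.4792, 0.0219, 0.2427]
eef_rot: [-0.128, 0.657, 0.734, 0.114]
wrist_force: [-0.4, -0.5, -3.0]
finger_gap: 0.0115
gripper_force: 113.1
```

```bash
python3 -c "
from plan import *
p,r=st()
f=tcp(.35,S0()); print(rel(*f,(p,r)))
for th in(.48,.61,.74,.87,.98): print(th,*rel(*tcp(th,S0()),(p,r)))"
```

```text
t 22.95 p [0.4792 0.0219 0.2427] yaw 1.6806 R [[-0.103, 0.994, -0.038], [0.935, 0.11, 0.337], [0.339, -0.001, -0.941]] q [-0.337  0.242  1.742  0.32   1.325 -0.552] F [-0.4 -0.5 -3. ] M [ 0.03 -0.06 -0.  ] gap 0.0115 113.1
(array([-0.001,  0.003,  0.   ]), array([-0.012, -0.   ,  0.003]))
0.48 [-0.001  0.089  0.   ] [-0.054 -0.    -0.236]
0.61 [-0.001  0.176  0.   ] [-0.126 -0.001 -0.468]
0.74 [-0.001  0.263  0.   ] [-0.228 -0.001 -0.689]
0.87 [-0.001  0.349  0.   ] [-0.358 -0.001 -0.894]
0.98 [-0.001  0.423  0.   ] [-4.880e-01 -1.000e-03 -1.054e+00]
```

>>> {"fn": "step_arm", "kwargs": {
  "moves": [
    [[0, 0.09, 0], [-0.05, 0, -0.24], 1],
    [[0, 0.18, 0], [-0.13, 0, -0.47], 1],
    [[0, 0.26, 0], [-0.23, 0, -0.69], 1],
    [[0, 0.35, 0], [-0.36, 0, -0.89], 1],
    [[0, 0.41, 0], [-0.46, 0, -1], 1],
    [[0, 0.41, 0], [-0.46, 0, -1], 1],
    [[0, 0.41, 0], [-0.46, 0, -1], 1],
    [[0, 0.41, 0], [-0.46, 0, -1], 1],
    [[0, 0.41, 0], [-0.46, 0, -1], 1]
  ]
}}

```text
time: 23.85
eef_pos: [0.4874, -0.0548, 0.3219]
eef_rot: [-0.343, 0.592, 0.661, 0.308]
wrist_force: [0.1, 0.5, -1.0]
finger_gap: 0.0113
gripper_force: 113.6
```

```bash
python3 -c "
from plan import *
p,r=st()
c=cam('side');c2=cam('top'); save('f.png',np.hstack([c['img'][100:300,220:420],c2['img'][100:300,200:400]]),2)"
```

```text
t 23.85 p [ 0.4874 -0.0548  0.3219] yaw 1.6833 R [[-0.065, 0.994, -0.089], [0.572, 0.11, 0.813], [0.818, 0.001, -0.575]] q [-0.702  0.466  1.534  0.632  1.875 -0.856] F [ 0.1  0.5 -1. ] M [-0.54 -0.07  0.01] gap 0.0113 113.6
```

View pics/f.png

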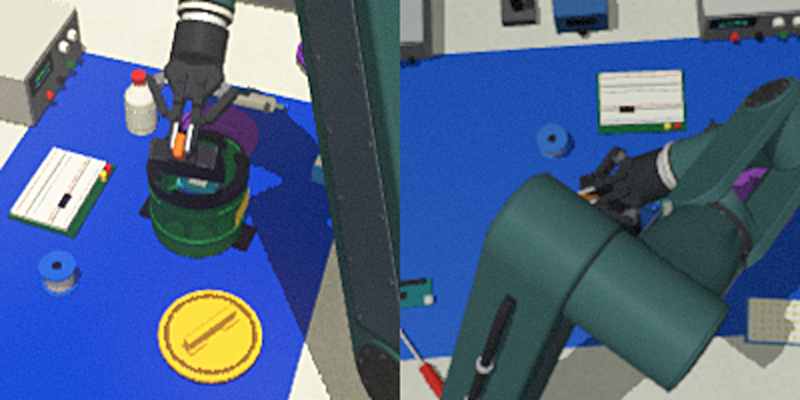

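>>> {"fn": "step_arm", "kwargs": {
  "moves": [
    [[0, 0, 0], [0, 0, 0], 1],
    [[0, 0, 0], [0, 0, 0], 1],
    [[0, 0, 0], [0.15, 0, -0.1], 1],
    [[0, 0, 0], [0.49, 0, -0.34], 1],
    [[0, 0, 0], [0.65, 0, -0.46], 1],
    [[0, 0, 0], [0.65, 0, -0.46], 1],
    [[0, 0, 0], [0.65, 0, -0.46], 1]
  ]
}}

```text
time: 24.65
eef_pos: [0.4874, -0.0565, 0.4008]
eef_rot: [-0.343, 0.592, 0.661, 0.308]
wrist_force: [-0.2, 0.7, -1.9]
finger_gap: 0.0116
gripper_force: 113.6
```

```bash
python3 -c "
from plan import *
p,r=st()
c=cam('side');p2=tcp(.35,S0(z=.26)); print(p2[0],rel(*p2,(p,r)));save('g.png',c['img'][130:280,250:400],4)"
```

```text
t 24.65 p [ 0.4874 -0.0565  0.4008] yaw 1.6802 R [[-0.063, 0.994, -0.088], [0.571, 0.108, 0.814], [0.818, 0.001, -0.575]] q [-0.704  0.393  1.444  0.67   2.006 -0.751] F [-0.2  0.7 -1.9] M [-0.52 -0.03  0.01] gap 0.0116 113.6
[0.47934924 0.0208594  0.34200282] (array([ 0.001, -0.406, -0.   ]), array([-0.034,  0.003,  0.974]))
```

View pics/g.png

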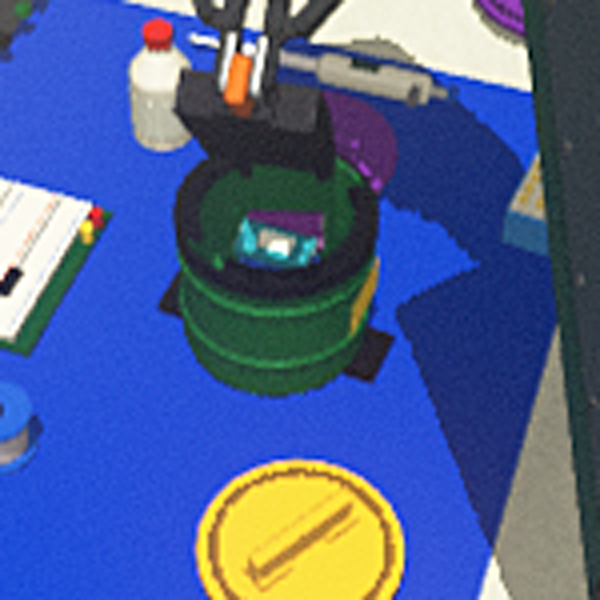

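The turquoise and purple packs show inside the drum at (280,240). Wrist force has dropped to the empty tray's weight, so I'll level the tray and take it back to the free spot.

>>> {"fn": "step_arm", "kwargs": {
  "moves": [
    [[0, -0.08, 0], [0, 0, 0.2], 1],
    [[0, -0.16, 0], [0, 0, 0.4], 1],
    [[0, -0.24, 0], [-0.02, 0, 0.6], 1],
    [[0, -0.32, 0], [-0.03, 0, 0.8], 1],
    [[0, -0.406, 0], [-0.03, 0, 0.97], 1],
    [[0, -0.406, 0], [-0.03, 0, 0.97], 1]
  ]
}}

```text
time: 25.3
eef_pos: [0.4768, 0.0251, 0.3419]
eef_rot: [-0.131, 0.655, 0.735, 0.116]
wrist_force: [-0.1, 0.2, -1.6]
finger_gap: 0.0113
gripper_force: 113.5
```

>>> {"fn": "step_arm", "kwargs": {
  "moves": [
    [[0, -0.08, 0], [0.2, 0, 0], 1],
    [[0, -0.16, 0], [0.4, 0, 0], 1],
    [[0, -0.233, 0], [0.6, 0, 0], 1],
    [[0, -0.233, 0], [0.6, 0, 0], 1],
    [[0, -0.233, 0], [0.6, 0, 0], 1]
  ]
}}

```text
time: 25.8
eef_pos: [0.4722, 0.078, 0.362]
eef_rot: [-0.002, 0.666, 0.746, -0.0]
wrist_force: [-0.1, -0.2, -1.3]
finger_gap: 0.0115
gripper_force: 113.7
```

```bash
python3 -c "
from plan import *
p,r=st()
h=np.array([.632,.275,.1]);Q=tcp(0,S0())[1]; print(rel(h,Q,(p,r)))"
```

```text
t 25.8 p [0.4722 0.078  0.362 ] yaw 1.6826 R [[-0.112, 0.994, -0.003], [0.994, 0.112, 0.003], [0.003, -0.003, -1.0]] q [ 0.017  0.087  1.576  0.003  1.482 -0.095] F [-0.1 -0.2 -1.3] M [ 0.1  -0.02  0.04] gap 0.0115 113.7
(array([-0.002, -0.002,  0.002]), array([1.772, 1.816, 2.62 ]))
```

>>> {"fn": "step_arm", "kwargs": {
  "moves": [
    [[0, 0, 0], [0.3, 0.3, 0.2], 1],
    [[0, 0, 0], [0.6, 0.6, 0.5], 1],
    [[0, 0, 0], [0.88, 0.9, 0.7], 1],
    [[0, 0, 0], [0.88, 0.9, 0.7], 1]
  ]
}}

```text
time: 26.2
eef_pos: [0.5541, 0.1747, 0.2876]
eef_rot: [-0.004, 0.668, 0.744, -0.002]
wrist_force: [-0.7, -0.5, -1.6]
finger_gap: 0.0114
gripper_force: 113.5
```

>>> {"fn": "step_arm", "kwargs": {
  "moves": [
    [[0, 0, 0], [0.3, 0.3, 0.3], 1],
    [[0, 0, 0], [0.6, 0.6, 0.6], 1],
    [[0, 0, 0], [0.88, 0.9, 0.9], 1],
    [[0, 0, 0], [0.88, 0.9, 0.9], 1],
    [[0, 0, 0], [0.88, 0.9, 0.9], 1]
  ]
}}

```text
time: 26.7
eef_pos: [0.6325, 0.2692, 0.2007]
eef_rot: [-0.002, 0.668, 0.744, -0.002]
wrist_force: [-1.1, -1.5, -1.2]
finger_gap: 0.0116
gripper_force: 113.5
```

>>> {"fn": "step_arm", "kwargs": {
  "moves": [
    [[0, 0, 0], [0, 0, 0.3], 1],
    [[0, 0, 0], [0, 0, 0.6], 1],
    [[0, 0, 0], [0, 0, 0.9], 1],
    [[0, 0, 0], [0, 0, 1], 1]
  ]
}}

```text
time: 27.1
eef_pos: [0.6308, 0.2686, 0.1018]
eef_rot: [-0.002, 0.669, 0.744, -0.002]
wrist_force: [-1.1, -0.2, -1.6]
finger_gap: 0.0115
gripper_force: 113.5
```

>>> {"fn": "step_arm", "kwargs": {
  "moves": [
    [[0, 0, 0], [0, 0, 0.2], 1],
    [[0, 0, 0], [0, 0, 0.4], 1],
    [[0, 0, 0], [0, 0, 0.5], 1],
    [[0, 0, 0], [0, 0, 0.5], 1]
  ]
}}

```text
time: 27.5
eef_pos: [0.6323, 0.2706, 0.0533]
eef_rot: [-0.001, 0.668, 0.744, -0.0]
wrist_force: [-0.6, 0.1, -1.0]
finger_gap: 0.0117
gripper_force: 113.5
```

```bash
python3 -c "
from plan import *
p,r=st()
h=np.array([.632,.275,.024]);Q=tcp(0,S0())[1]; print(rel(h,Q,(p,r)))
c=cam('side');save('x.png',c['img'][240:360,190:340],5)"
```

```text
t 27.5 p [0.6323 0.2706 0.0533] yaw 1.6782 R [[-0.107, 0.994, -0.002], [0.994, 0.107, 0.001], [0.001, -0.002, -1.0]] q [0.303 0.673 1.47  0.002 1.    0.195] F [-0.6  0.1 -1. ] M [ 0.1  -0.01  0.  ] gap 0.0117 113.5
(array([-0.001, -0.001, -0.001]), array([0.044, 0.003, 0.293]))
```

View pics/x.png

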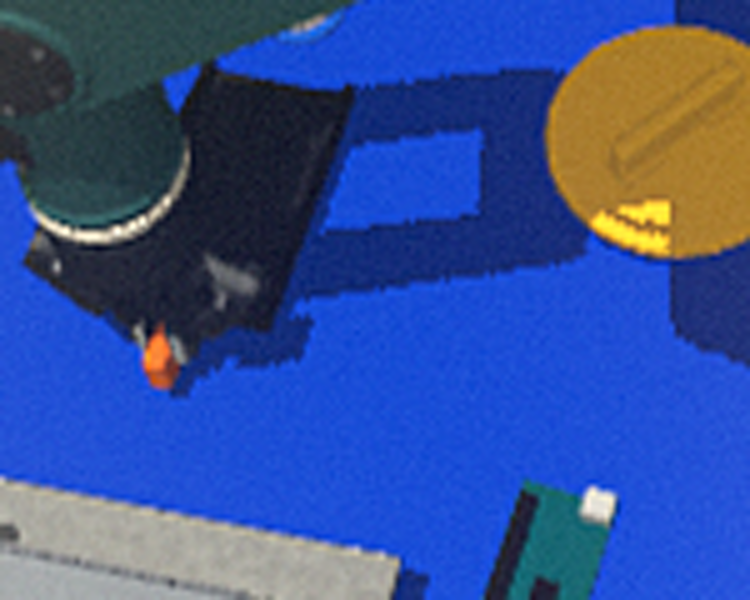

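The tray is empty and level just above the bench, with its handle at (160,360). I'll lower it gently.

>>> {"fn": "step_arm", "kwargs": {
  "moves": [
    [[0, 0, 0], [0, 0, 0.1], 1],
    [[0, 0, 0], [0, 0, 0.2], 1],
    [[0, 0, 0], [0, 0, 0.26], 1],
    [[0, 0, 0], [0, 0, 0.26], 1]
  ]
}}

```text
time: 27.95
eef_pos: [0.6318, 0.2716, 0.026]
eef_rot: [-0.001, 0.668, 0.744, -0.0]
wrist_force: [-0.1, -0.6, -1.0]
finger_gap: 0.0116
gripper_force: 113.6
```

>>> {"fn": "step_arm", "kwargs": {
  "moves": [
    [[0, 0, 0], [0, 0, 0.02], 1],
    [[0, 0, 0], [0, 0, 0.035], 1],
    [[0, 0, 0], [0, 0, 0.035], 1]
  ]
}}

```text
time: 28.25
eef_pos: [0.633, 0.272, 0.0239]
eef_rot: [-0.0, 0.668, 0.744, 0.001]
wrist_force: [-0.2, -0.7, -1.0]
finger_gap: 0.0116
gripper_force: 113.6
```

```bash
python3 -c "
from plan import *
p,r=st()"
```

```text
t 28.25 p [0.633  0.272  0.0239] yaw 1.6795 R [[-0.108, 0.994, 0.0], [0.994, 0.108, 0.002], [0.002, 0.0, -1.0]] q [0.305 0.71  1.484 0.002 0.947 0.195] F [-0.2 -0.7 -1. ] M [0.04 0.01 0.  ] gap 0.0116 113.6
```

>>> {"fn": "step_arm", "kwargs": {
  "moves": [
    [[0, 0, 0], [0, 0, 0.01], 1],
    [[0, 0, 0], [0, 0, 0.015], 1],
    [[0, 0, 0], [0, 0, 0.015], 1]
  ]
}}

```text
time: 28.55
eef_pos: [0.633, 0.272, 0.0234]
eef_rot: [-0.0, 0.668, 0.744, 0.001]
wrist_force: [-1.2, -0.2, 4.3]
finger_gap: 0.0115
gripper_force: 114.6
```

>>> {"fn": "step_arm", "kwargs": {
  "moves": [
    [[0, 0, 0], [0, 0, 0], -1],
    [[0, 0, 0], [0, 0, 0], -1],
    [[0, 0, 0], [0, 0, 0], -1],
    [[0, 0, 0], [0, 0, 0], -1],
    [[0, 0, 0], [0, 0, 0], -1],
    [[0, 0, 0], [0, 0, 0], -1]
  ]
}}

```text
time: 29.15
eef_pos: [0.6328, 0.2719, 0.0223]
eef_rot: [-0.001, 0.668, 0.744, 0.0]
wrist_force: [0.1, 0.6, 0.5]
finger_gap: 0.0854
gripper_force: 0.0
```

>>> {"fn": "step_arm", "kwargs": {
  "moves": [
    [[0, 0, 0], [0, 0, -0.2], -1],
    [[0, 0, 0], [0, 0, -0.5], -1],
    [[0, 0, 0], [0, 0, -0.9], -1],
    [[0, 0, 0], [0, 0, -1], -1],
    [[0, 0, 0], [0, 0, -1], -1],
    [[0, 0, 0], [0, 0, -1], -1]
  ]
}}

```text
time: 29.75
eef_pos: [0.6321, 0.2715, 0.1215]
eef_rot: [-0.001, 0.668, 0.744, -0.0]
wrist_force: [-0.0, 0.0, 0.3]
finger_gap: 0.0854
gripper_force: 0.0
```

```bash
python3 -c "
from plan import *
p,r=st()
c=cam('side'); hsv=cv2.cvtColor(c['img'],cv2.COLOR_RGB2HSV)
dr=proj(c,[.5015,-.181,.05]); x,y=dr.astype(int); w=hsv[y-25:y+25,x-25:x+25]
for n,a,b in(('blue',105,118),('teal',85,100),('purple',138,160)): 
  m=cv2.inRange(w,(a,90,60),(b,255,255)); print(n,cv2.countNonZero(m))
m=cv2.inRange(hsv,(3,130,100),(18,255,255)); m[:,:200]=0; m[:,300:]=0; ys,xs=np.nonzero(m); print('handle',atz(c,xs[ys>295].mean(),ys[ys>295].mean(),.027))"
```

```text
t 29.75 p [0.6321 0.2715 0.1215] yaw 1.6793 R [[-0.108, 0.994, -0.001], [0.994, 0.108, 0.001], [0.001, -0.001, -1.0]] q [0.305 0.596 1.424 0.002 1.123 0.195] F [-0.   0.   0.3] M [ 0.06 -0.02  0.02] gap 0.0854 0.0
blue 178
teal 295
purple 64
handle [0.63301971 0.27151351 0.027     ]
```

```bash
python3 -c "
from h import *
print(workorder.sign_off())"
```

```text
the job is handed in; nothing more can be done
None
```

I handed the job in at about 30 s, with no verdict returned: lid flat on the bench, empty tray set down and released, turquoise and purple packs seen in the drum, and the blue one inferred there from the empty tray and its weight.

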